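# Turn the ingredient carousel to the pointer

## Robot

A 6-joint arm with a two-finger parallel gripper is mounted at the origin on the work surface. World frame = base frame: x ahead of the robot, y to its left, z up, the work surface at z = 0. Lengths are in m, angles in rad, forces in N, time in s.
With the tool pointing down it reaches from about 0.425 to 0.925 m from the base axis. Payload 12.5 kg.
Tool frame: the origin (TCP) lies at the very end of the fingers, on their centre line; the grasp point (between the pads) lies behind it (ctrl.grip_point_offset is the z of the grasp point in the tool frame, in m); z points along the fingers, y is the direction in which the jaws open and shut (so a half turn about z gives the same grasp; the last joint's range is limited). The gripper opens to 85 mm and grips with 20 to 120 N. Pads are 22 mm wide; open, the fingers measure 114 mm over their backs; the gripper's body (76 mm by 85 mm) begins 54 mm behind the grasp point. The pads swing forward as they close: fully open they stand 13 mm farther back than shut.
Start: joints at [-1.424, 0.491, 1.559, -0, 1.092, -0.106], TCP at [0.156, -0.605, 0.231] pointing down, gripper open.
Joint ranges: [-3.1, 3.1], [-0.84, 2.19], [0.05, 2.79], [-1.13, 4.28], [0.06, 2.93], [-2.69, 2.69]. Speed limits (rad/s): [2.22, 2.22, 2.79, 3.14, 3.14, 3.14].

## Interface

Orientations are given as a unit quaternion [x, y, z, w].
In Python, from plant import ctrl, eoat, readout, vision, workorder gives the robot as it stands. Calls block until the motion is done:
- ctrl.reach(position, orientation): joint-space move of the TCP to a pose.
- ctrl.movel(position, feed=0.15, rot=None): straight line of the TCP; rot=None keeps the orientation; feed is the mean speed in m/s.
- ctrl.movej(angles): joint-space move.
- eoat.command_gripper(opening, grip_force=None): opening from 0.0 (shut) to 1.0 (fully open); grip_force is the grip in N (None keeps the last); returns when the fingers have stopped.
- ctrl.dwell(seconds).
- ctrl.inverse_kinematics(position, orientation): joint angles nearest the present ones, or None.
- readout.get_state(): the state.
- vision.get_image(name): name is "side" or "top" or "wrist"; returns the picture (480x640x3 uint8, red, green, blue); there is no depth.
- vision.get_calibration(name): a dict with "fx", "fy", "cx", "cy" (pixels), "xyz" and "attitude" of the camera in the world. Camera axes: x right, y up, looking along -z (the intrinsics and any distortion apply to the point x, -y, -z); pixel columns grow to the right and rows downward; lengths in m; the calibration is good to about 2 mm. A picture is of the moment at which its call begins: read the wrist's pose just before it. get_calibration takes no time and is no camera call; for the wrist camera it gives the pose at the moment of the call.
A pose or a line that the arm cannot do raises ctrl.Unreachable and nothing moves.
- workorder.sign_off(): hands the job in, once; it reports no verdict.
Trained networks look in the newest picture that a camera, given by its name, has taken for a name from the list of things; names that differ only in an ending like _2 or _b are one class to them, and where a whole thing is asked for, a point or a joint stands for the part that bears it (a point fixed in the world has none). Each returns a list of dicts, best first, with "conf" (0 to 1); they miss things now and then, are a little off and sometimes report something else, mostly with a low value. They report only what shows in the picture. A call takes as long as a camera call.
- vision.masks_of(camera, name): "region" (480x640 bool, what is visible of it) and "location" ([column, row] in pixels, amid what is visible of it).
The state is a dict: "clock": time; "joints": joint angles; "joint_vel": joint speeds; "joint_torque": joint torques, N m; "tool_pos": TCP position; "eef_rot": TCP orientation; "ft_force": force on the tool from outside, world axes, zero at the start; "wrist_torque": the same for the moment, N m; "grip_width": opening from 0.0 (shut) to 1.0 (fully open).
Only numpy, scipy, OpenCV 4.12 (cv2) and the standard library are available. Lean on these libraries where they do the work, as an engineer would, in place of code of your own. Each camera call takes 0.05 s, during which the arm holds its last target. There are 200 camera calls.

## Task

On the prep table stands a round wooden ingredient carousel with a tall shaker and three low pots fixed on it. Push one of its upright pegs to turn the carousel, gently and without flinging it, until the tall shaker is in line with the black pointer beside the rim; then let go and leave it standing still there.

Things in the scene. Friction and masses are not known exactly. Their poses are not given: they have to be found in the camera images.
- carousel: Round wooden tray, radius 132 mm, 12 mm thick, top 26 mm above the table; turns endlessly either way about its vertical axis on a fixed foot. About 1 N at the rim moves it; it stops within a few degrees when not pushed. Origin on the axis at the tray's underside; z up, x axis towards the tall shaker. Fixed on it in plain steel: shaker, three low pots, four pegs, hub button 30 mm high.
- shaker_edge (a point): Point on the tray's top rim edge straight outward of the tall shaker, 132 mm from the axis; turns with the tray. Shaker: 58 mm across, 90 mm high above the tray, centre 66 mm from the axis. The low pots, up to 60 mm across and 54 mm high, stand 66 mm from the axis at 90, 180 and 270 degrees from the shaker.
- peg (a point): Top centre of one of four alike upright round pegs to push: 14 mm across, 65 mm high above the tray (tops 91 mm above the table), 116 mm from the axis, midway between the pots. This one is 45 degrees anticlockwise (from above) of the shaker, the others at 135, 225 and 315.
- pointer (a point): Fixed point on the rim circle (132 mm from the axis, 26 mm above the table) in front of the black pointer's tip. The pointer is a black wedge 26 mm high, 30 mm wide, on the fixed foot; its tip is 10 mm outside the rim, it reaches to 195 mm from the axis and points at the axis. It can stand on any side of the carousel.

How it is judged:
By the outcome, as a careful person would: the job done as asked, in the order asked, and still so for the second after the job is handed in, with the robot touching nothing.
It also fails if it takes over 38 s, if anything falls off the work surface, if the arm or the gripper's body presses on something with over 40 N, if the wrist force passes 120 N, or if a joint passes its speed limit or range.

## Working session

There is one attempt and no reset: what is moved stays moved. The work goes in short steps, each a Python script; the robot and the scene stay as the last script left them, time stands still between calls to the robot, and variables do not carry over. Pictures are saved under pics/ and viewed, about 8 in all and at most 12, crops included, and the job is handed in when it is done.

```bash
ls; mkdir -p pics; python3 - <<'E'
from plant import ctrl,eoat,readout,vision
import cv2,numpy as np
for n in("top","side"):
    im=vision.get_image(n);cv2.imwrite(f"pics/{n}0.png",im[:,:,::-1]);print(n,vision.get_calibration(n))
    for k in("carousel","shaker_edge","peg","pointer"):
        try:
            print(k,[(round(d["conf"],2),d["location"],int(d["region"].sum())) for d in vision.masks_of(n,k)])
        except Exception as e: print(k,e)
s=readout.get_state();print(s["clock"],s["eef_rot"],ctrl.grip_point_offset)
E
```

```text
pics
top {'fx': 527.4163567073354, 'fy': 527.4163567073354, 'cx': 324.5770358647847, 'cy': 242.82874514003007, 'xyz': array([0.48163666, 0.02190675, 0.78818389]), 'attitude': array([-0.05428588,  0.03686948,  0.71521258, -0.69581941])}
carousel [(0.87, [398.8, 240.4], 25523)]
shaker_edge [(0.56, [399.7, 235.8], 25445)]
peg [(0.58, [396.5, 241.1], 25720)]
pointer [(0.57, [397.9, 242.7], 26595)]
side {'fx': 436.21692412700503, 'fy': 436.21692412700503, 'cx': 316.3630452395161, 'cy': 240.45498379722687, 'xyz': array([ 0.35212215, -0.39502417,  0.51225881]), 'attitude': array([ 0.40466742, -0.08667747, -0.1863297 ,  0.89107381])}
carousel [(0.91, [373.9, 327.6], 24495)]
shaker_edge [(0.6, [374.6, 327.9], 24367)]
peg [(0.69, [369.8, 329.8], 24442)]
pointer [(0.72, [370.1, 329.8], 25427)]
0.5 [ 9.92023084e-01  1.26056340e-01 -1.07888526e-05  2.62283763e-05] -0.0187
```

View pics/top0.png

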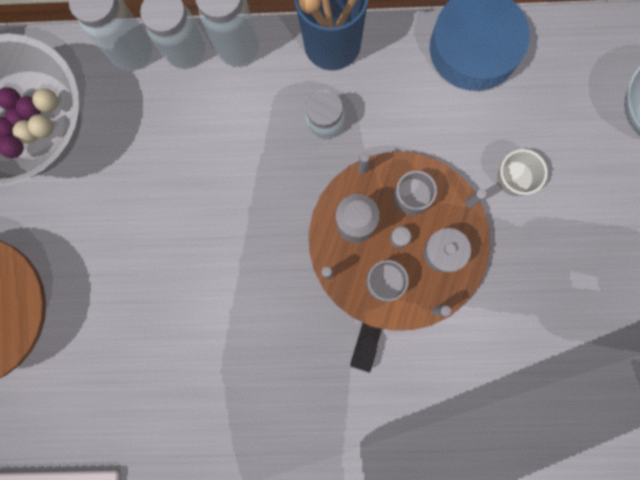

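View pics/side0.png

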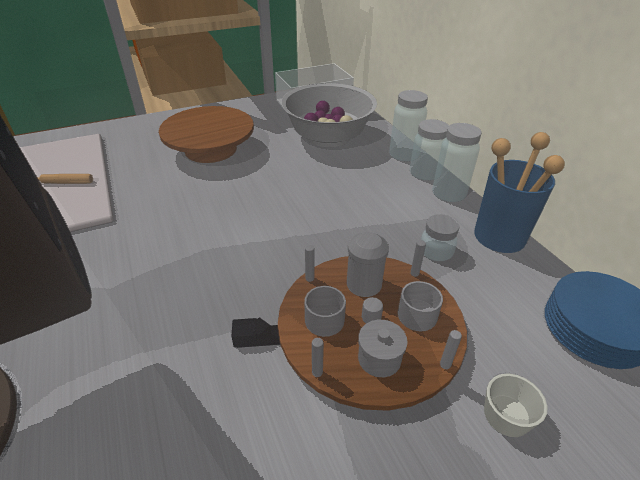

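The top view shows the carousel at about (400,240), the shaker top near (357,213) and the pointer at (366,348) below it. Peg tops are at (364,158), (326,272), (446,311) and (481,194). The side view agrees. Next I'll fit the model.

```bash
cat > h.py <<'E'
import numpy as np,cv2
from scipy.spatial.transform import Rotation as R
from scipy.optimize import least_squares
def proj(c,P):
    q=(np.atleast_2d(P)-c["xyz"])@R.from_quat(c["attitude"]).as_matrix()
    return np.c_[c["cx"]+c["fx"]*q[:,0]/-q[:,2],c["cy"]-c["fy"]*q[:,1]/-q[:,2]]
def ray(c,px,z):
    px=np.atleast_2d(np.asarray(px,float))
    d=np.c_[(px[:,0]-c["cx"])/c["fx"],-(px[:,1]-c["cy"])/c["fy"],-np.ones(len(px))]@R.from_quat(c["attitude"]).as_matrix().T
    return c["xyz"]+d*((z-c["xyz"][2])/d[:,2])[:,None]
def pol(C,r,a,z): return np.array([C[0]+r*np.cos(a),C[1]+r*np.sin(a),z])
def pegs(C,th): return np.array([pol(C,.116,th+np.pi/4+k*np.pi/2,.091) for k in range(4)])
E
python3 - <<'E'
from h import *
from plant import vision
ct,cs=vision.get_calibration("top"),vision.get_calibration("side")
pt=np.array([(364,158),(326,272),(446,311),(481,194)],float)
T=ray(ct,pt,.091);S=ray(cs,[(310,248),(419,243),(318,341),(454,334)],.091)
print(T.round(3),T.mean(0).round(3));print(S.round(3),S.mean(0).round(3))
sh=ray(ct,(357,212),.116)[0];print("shaker",sh)
for nm,P in(("top",T),("side",S)):
    C=P[:,:2].mean(0);d=P[:,:2]-C;a=np.degrees(np.arctan2(d[:,1],d[:,0]))
    print(nm,C,np.hypot(*d.T),a, "mod90-45:",(a-45)%90)
C=T[:,:2].mean(0);print("shaker ang",np.degrees(np.arctan2(*(sh[:2]-C)[::-1])))
for n,c in(("top",ct),("side",cs)):
    im=cv2.imread(f"pics/{n}0.png");m=(im.max(2)<45).astype(np.uint8)
    k,lab,st,ce=cv2.connectedComponentsWithStats(m)
    for i in range(1,k):
        if st[i,4]>150: 
            cnt=cv2.findContours((lab==i).astype(np.uint8),0,2)[0][0]
            w=ray(c,ce[i],.02)[0];print(n,st[i],ce[i],w.round(4),"ang",np.degrees(np.arctan2(*(w[:2]-C)[::-1])),np.hypot(*(w[:2]-C)))
E
```

```text
[[ 0.687 -0.019  0.091]
 [ 0.533  0.037  0.091]
 [ 0.478 -0.118  0.091]
 [ 0.632 -0.173  0.091]] [ 0.583 -0.068  0.091]
[[ 0.533  0.035  0.091]
 [ 0.683 -0.019  0.091]
 [ 0.478 -0.117  0.091]
 [ 0.629 -0.172  0.091]] [ 0.581 -0.068  0.091]
shaker [ 0.60803821 -0.0055931   0.116     ]
top [ 0.58263621 -0.06818497] [0.11550193 0.11622099 0.11578289 0.11605481] [  25.41129321  115.09404256 -154.5070718   -64.76775812] mod90-45: [70.41129321 70.09404256 70.4929282  70.23224188]
side [ 0.58071715 -0.06823464] [0.11376082 0.11370119 0.11374393 0.11470864] [ 114.98360258   25.90969762 -154.56812298  -64.98936733] mod90-45: [69.98360258 70.90969762 70.43187702 70.01063267]
shaker ang 67.91093949744916
side [   0  116   62  136 2050] [ 23.97317073 180.23121951] [0.1111 0.5275 0.02  ] ang 128.3697209789222 0.7597215480903492
side [   0  183   44  132 2259] [ 13.54847278 259.19831784] [0.1093 0.2748 0.02  ] ang 144.06983541737162 0.5845484100981785
side [239 325  41  22 285] [261.68070175 338.54736842] [ 0.4304 -0.0358  0.02  ] ang 168.0042677324957 0.15560705582417975
```

```bash
python3 - <<'E'
from h import *
from plant import vision
ct,cs=vision.get_calibration("top"),vision.get_calibration("side")
C=np.array([.5826,-.0682])
out=[]
for n,c,(x,y),t in(("top",ct,(330,310),70),("side",cs,(225,305),70)):
    im=cv2.imread(f"pics/{n}0.png");cr=im[y:y+70,x:x+70]
    g=np.zeros(im.shape[:2],np.uint8);g[y:y+70,x:x+70]=(cr.max(2)<t)&(np.ptp(cr.astype(int),2)<25)
    k,lab,st,ce=cv2.connectedComponentsWithStats(g);i=1+st[1:,4].argmax();cnt=max(cv2.findContours((lab==i).astype(np.uint8),0,1)[0],key=len)
    print(n,st[i],ce[i],"minrect",cv2.minAreaRect(cnt))
    for z in(0.013,.026):
        w=ray(c,ce[i],z)[0,:2]-C;print(z,np.degrees(np.arctan2(w[1],w[0])),np.hypot(*w))
    b=cv2.boxPoints(cv2.minAreaRect(cnt));w=ray(c,b,.026)[:,:2]-C
    print("box",b.round(1).tolist(),np.degrees(np.arctan2(w[:,1],w[:,0])).round(1),np.hypot(*w.T).round(3))
    out.append(cv2.resize(cr,(390,390),interpolation=cv2.INTER_CUBIC))
cv2.imwrite("pics/ptr.png",np.clip(np.hstack(out)*1.6,0,255))
E
```

```text
top [351 324  30  47 843] [365.64412811 347.63938316] minrect ((366.0550537109375, 347.3165283203125), (20.21013832092285, 43.48531723022461), 16.699243545532227)
0.013 161.15811914092242 0.16298599246539427
0.026 160.84637552757982 0.16234555506368015
box [[350.1000061035156, 365.20001220703125], [362.6000061035156, 323.6000061035156], [382.0, 329.3999938964844], [369.5, 371.0]] [156.8 154.8 167.2 165.2] [0.193 0.132 0.132 0.192]
side [ 232  318   48   30 1189] [253.6980656  332.95121951] minrect ((254.95431518554688, 331.8603820800781), (28.07133674621582, 46.80931091308594), 85.91438293457031)
0.013 162.15704851853334 0.16630363138247045
0.026 165.60273579441113 0.16537738665363483
box [[230.60000610351562, 319.5], [277.29998779296875, 316.20001220703125], [279.29998779296875, 344.20001220703125], [232.60000610351562, 347.5]] [157.4 155.3 175.8 171.3] [0.198 0.133 0.135 0.195][ WARN:0@0.607] global loadsave.cpp:1063 imwrite_ Unsupported depth image for selected encoder is fallbacked to CV_8U.
```

View pics/ptr.png

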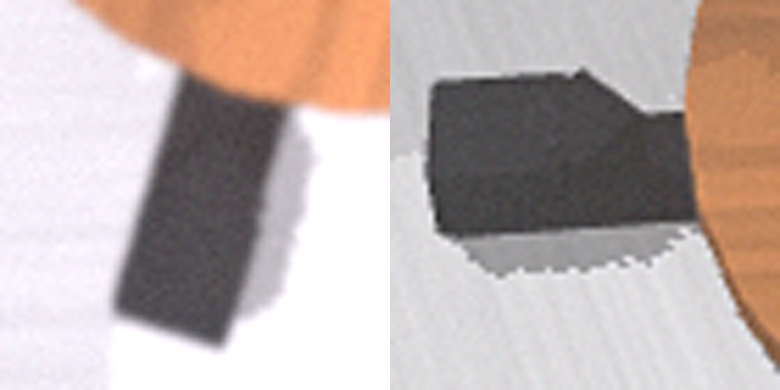

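The wedge is centred at about 161° and the shaker is at about 70.3°, so the carousel has to turn about +90.7°. I'll cage the peg now at 115° loosely between the jaws and sweep it to about 206°, on the side facing the robot. That side is clear of the jars.

```bash
cat >> h.py <<'E'
C=np.array([.5822,-.0682])
def rot(a,s):
    y=s*np.array([-np.sin(a),np.cos(a),0]);z=np.array([0,0,-1.])
    return R.from_matrix(np.c_[np.cross(y,z),y,z]).as_quat()
E
python3 - <<'E'
from h import *
from plant import ctrl,vision,readout
cs=vision.get_calibration("side");w=ray(cs,(270.8,325.3),.026)[0,:2]-C
print("side wedge tip",np.degrees(np.arctan2(w[1],w[0])),np.hypot(*w))
for s in(1,-1):
    for a in(115.3,160,206):
        q=ctrl.inverse_kinematics(pol(C,.116,np.radians(a),.055),rot(np.radians(a),s));print(s,a,None if q is None else np.round(q,2))
print(readout.get_state()["clock"])
E
```

```text
side wedge tip 161.8041334236014 0.14120231535564806
1 115.3 [-0.06  0.61  1.94 -0.    0.59  2.65]
1 160 [-0.2   0.56  2.09 -0.    0.49  1.72]
1 206 [-0.38  0.58  2.04 -0.    0.52  0.74]
-1 115.3 [-0.06  0.61  1.94 -0.    0.59 -0.5 ]
-1 160 [-0.2   0.56  2.09 -0.    0.49 -1.42]
-1 206 [-0.38  0.58  2.04 -0.    0.52 -2.4 ]
0.5
```

```bash
python3 - <<'E'
from h import *
from plant import ctrl,vision,readout,eoat
a=np.radians(115.3);s=-1
st=lambda:(lambda d:print(round(d["clock"],2),np.round(d["tool_pos"],4),np.round(d["ft_force"],1),round(d["grip_width"],3)))(readout.get_state())
eoat.command_gripper(.5)
ctrl.reach(pol(C,.116,a,.19),rot(a,s));st()
ctrl.movel(pol(C,.116,a,.055),feed=.12);st()
eoat.command_gripper(.26);st()
for k in np.linspace(115.3,195,9)[1:]:
    b=np.radians(k);ctrl.movel(pol(C,.116,b,.055),feed=.05,rot=rot(b,s))
    f=readout.get_state()["ft_force"];print(round(k),np.round(f,1))
st()
for n in("top","side"): cv2.imwrite(f"pics/{n}1.png",vision.get_image(n)[:,:,::-1])
a,b=cv2.imread("pics/top1.png")[130:350,280:520],cv2.imread("pics/side1.png")[200:420,220:500]
cv2.imwrite("pics/c1.png",cv2.resize(np.hstack([a,b]),None,fx=1.5,fy=1.5,interpolation=2))
E
```

```text
3.62 [0.5328 0.036  0.19  ] [ 0.2 -0.3  0.9] 0.501
4.9 [0.5329 0.0367 0.0556] [ 0.7 -0.5 -0.3] 0.501
5.23 [0.5328 0.0367 0.0553] [-0.9  0.   0.4] 0.26
125 [ 0.2 -0.5 -0.5]
135 [ 0.6  0.1 -0.1]
145 [ 0.3  1.1 -0.8]
155 [-0.9 -0.2 -0.5]
165 [-0.3 -0.1 -0.7]
175 [ 0.5  0.1 -0.4]
185 [-0.3  0.3  0.5]
195 [ 0.2 -0.5  0. ]
9.63 [ 0.4701 -0.098   0.055 ] [ 0.2 -0.5  0. ] 0.258
```

View pics/c1.png

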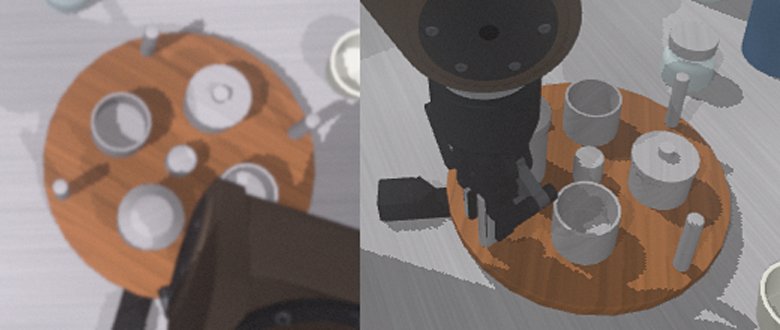

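The top crop shows three pegs, at full-picture (380,154), (488,211) and (320,255). The peg is still caged and the shaker sits just short of the pointer. I'll compute the angle.

```bash
cat >> h.py <<'E'
def angs(c,px,z=.091):
    d=ray(c,px,z)[:,:2]-C;return np.degrees(np.arctan2(d[:,1],d[:,0])).round(2),np.hypot(*d.T).round(4)
E
python3 - <<'E'
from h import *
from plant import vision
ct,cs=vision.get_calibration("top"),vision.get_calibration("side")
print(angs(ct,[(380,154),(488,211.3),(320,254.7)]),angs(cs,[(435.3,252),(444,346)]),angs(ct,[(380.3,273)],.116))
E
```

```text
(array([ 14.17, -76.95, 102.81]), array([0.1131, 0.1157, 0.1155])) (array([ 12.16, -77.08]), array([0.1137, 0.1162])) (array([146.51]), array([0.0646]))
```

```bash
python3 - <<'E'
from h import *
from plant import ctrl,vision,readout,eoat
s=-1
for k,f in((200,.03),(204.5,.02),(208.2,.012)):
    b=np.radians(k);ctrl.movel(pol(C,.116,b,.055),feed=f,rot=rot(b,s))
ctrl.dwell(.3)
eoat.command_gripper(.5)
ctrl.movel(pol(C,.116,b,.17),feed=.12)
ctrl.reach(np.array([.40,-.30,.25]),rot(b,s))
d=readout.get_state();print(d["clock"],d["ft_force"])
for n in("top","side"): cv2.imwrite(f"pics/{n}2.png",vision.get_image(n)[:,:,::-1])
a=cv2.imread("pics/top2.png")[130:380,290:510];cv2.imwrite("pics/c2.png",cv2.resize(a,None,fx=2.4,fy=2.4,interpolation=2))
a=cv2.imread("pics/side2.png")[210:410,220:480];cv2.imwrite("pics/d2.png",cv2.resize(a,None,fx=3,fy=3,interpolation=2))
E
```

```text
Traceback (most recent call last):
plant.Unreachable: the arm cannot take that pose within its joint ranges
```

```bash
python3 - <<'E'
from h import *
from plant import ctrl,vision,readout,eoat
ctrl.movej([-1.2,.491,1.559,0,1.092,-1.8])
d=readout.get_state();print(d["clock"],d["tool_pos"],d["ft_force"])
for n in("top","side"): cv2.imwrite(f"pics/{n}2.png",vision.get_image(n)[:,:,::-1])
a=cv2.imread("pics/top2.png")[130:380,290:510];cv2.imwrite("pics/c2.png",cv2.resize(a,None,fx=2.4,fy=2.4,interpolation=2))
a=cv2.imread("pics/side2.png")[210:410,220:480];cv2.imwrite("pics/d2.png",cv2.resize(a,None,fx=3,fy=3,interpolation=2))
E
```

```text
15.0833 [ 0.28741159 -0.55455855  0.23110748] [0.51093067 0.28420531 0.42897597]
```

View pics/c2.png

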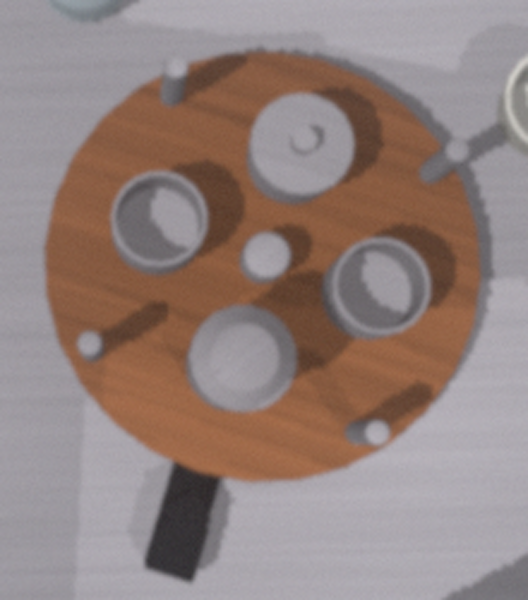

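View pics/d2.png

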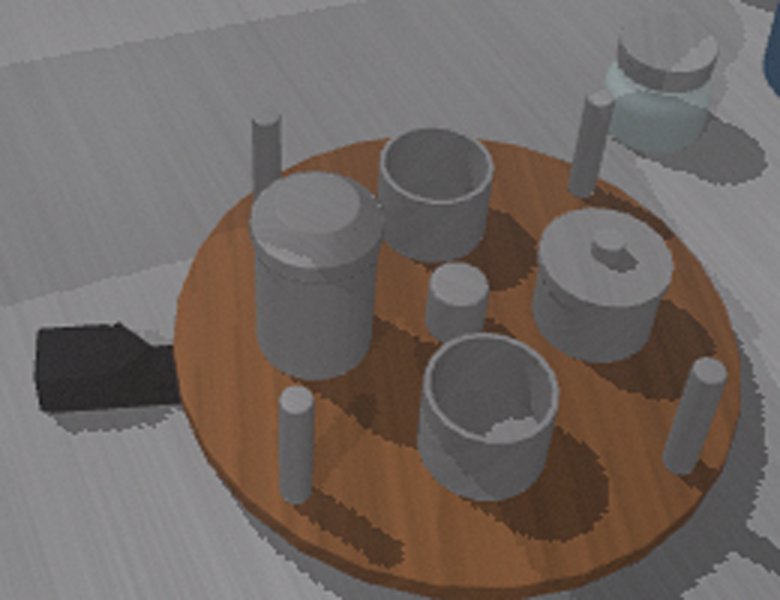

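The top crop shows all four peg tops, at (177,67), (457,151), (377,432) and (90,344). The shaker at (243,357) lies just inside the pointer, whose outer-end midpoint is at (169,573). The gripper is clear.

```bash
python3 - <<'E'
from h import *
import h
from plant import vision
ct,cs=vision.get_calibration("top"),vision.get_calibration("side")
pt=np.array([(177,67),(457,151),(377,432),(90,344)])/2.4+[290,130]
ps=np.array([(266,119),(600,100),(296,394),(709,367)])/3+[220,210]
for c,p in((ct,pt),(cs,ps)):
    P=ray(c,p,.091)[:,:2];h.C=P.mean(0);a,r=angs(c,p);m=a%90
    print(h.C,a,r,"shaker",180-45+m.mean()%90-0 if 0 else (m-45)%90+90)
    if c is ct:
        e=np.array([(169.5,573.5),(199,470),(146,566),(193,581),(178,462),(220,480)])/2.4+[290,130]
        for z in(.013,.026): print("ptr",angs(ct,e,z))
        print("tray-centre check hub",ray(ct,np.array([(267,254)])/2.4+[290,130],.056))
        L=ray(ct,e,.026)[:,:2];d=(L[4]-L[2])/np.linalg.norm(L[4]-L[2])+(L[5]-L[3])/np.linalg.norm(L[5]-L[3]);print("ptr axis dir",np.degrees(np.arctan2(-d[1],-d[0])))
    else: print("ptr tip side",angs(cs,[(270.8,325.3),(np.array([150,347])/3+[220,210])],.026))
E
```

```text
[ 0.58290259 -0.06878451] [  25.86  -63.94 -153.9   116.31] [0.1158 0.1154 0.1153 0.1159] shaker [160.86 161.06 161.1  161.31]
ptr (array([161.56, 161.42, 157.25, 165.87, 155.5 , 167.35]), array([0.1944, 0.1306, 0.1949, 0.1951, 0.1304, 0.1333]))
ptr (array([161.29, 161.03, 157.02, 165.55, 155.2 , 166.87]), array([0.1933, 0.1305, 0.1938, 0.1938, 0.1304, 0.133 ]))
tray-centre check hub [[ 0.58360426 -0.06863102  0.056     ]]
ptr axis dir 161.72091070741436
[ 0.58129941 -0.06913077] [ 117.03   25.7  -154.65  -63.05] [0.1139 0.1139 0.1137 0.1146] shaker [162.03 160.7  160.35 161.95]
ptr tip side (array([161.33, 161.55]), array([0.1406, 0.1418]))
```

```bash
python3 -c "
from plant import workorder,readout
print(workorder.sign_off(),readout.get_state()['clock'])"
```

```text
the job is handed in; nothing more can be done
the job is handed in; nothing more can be done
```

The tall shaker is now in line with the black pointer, and the job is handed in. I held one peg loosely between the jaws and pushed it anticlockwise, turning the carousel about 91° and slowing towards the end. Then I opened the gripper, lifted off and moved the arm well away.

- **Alignment:** The last pictures put the shaker at 161.1° from the top view and 161.3° from the side view. The pointer is at about 161.3 to 161.5°, so the two agree to within about 0.5°. Single peg readings spread by up to about 1° in the side view.
- **Forces and time:** Wrist force was about 1 N wherever I read it, mainly between steps of the push. The robot's clock stood at about 15 s at the last check, before hand-in.
- **Standing still:** I took only one set of pictures after letting go, so I did not compare two moments to confirm it was still.
- **One failed command:** The first retreat pose was unreachable, so nothing moved. I used a joint move to get clear instead.

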